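# Index the dosing turntable one division on its worm drive

## Task

Move the dosing turntable on by one division: lift the stop pin out of its hole and put it fully home in the next hole clockwise (seen from above), let go of it, then wind the crank clockwise, turn after turn, until the turntable's lug bears firmly on the pin, and let go. Feel for the stop and do not force the lug hard against the pin; turn the table only with the crank, and leave the things standing around where they are.

Things in the scene. Friction and masses are not known exactly. Their poses are not given: they have to be found in the camera images.
- unit: Dosing turntable unit, fixed: aluminium base plate 240 x 350 mm, top 30 mm above the table. x axis away from the robot at yaw 0, y left, z up; origin on the table under the unit. In this frame the turntable's axis is at x 0, y 0.050, the crank's axis at x -0.010, y -0.110, the plate reaches x -0.135 to 0.105, y -0.165 to 0.185.
- turntable: Steel turntable, 140 mm across, top 43 mm above the table, with a fixed cup (65 mm wide, top at 112 mm) and a radial lug: bar 14 mm wide reaching 116 mm from the axis, 34 to 48 mm above the table. Turns about its origin's vertical by the crank only, through a self-locking worm gear, 30 crank turns to one, in the same sense. Clockwise from above leads the lug from hole 1 to hole 4.
- lug (a point): Point on the lug's centre line, 100 mm from the turntable's axis and 41 mm above the table. At the start it lies between hole 1 and hole 2, short of the pin.
- stop_pin: Loose steel stop pin, 130 g, 80 mm long: shank 12 mm across with chamfered foot; eccentric collar 20 mm across, 3 mm off the pin's axis, 25 to 45 mm above the foot (the lug stops on it, sooner or later by how the pin is turned, which is at random); knurled dark head 20 mm across, 55 to 80 mm up. Origin: centre of the foot. In hole 2 at the start, head 61 to 86 mm above the table. Leans under load.
- hole1 (a point): Centre of the mouth (plate-top level, 30 mm above the table) of the first of four equal holes on a circle of 100 mm radius about the turntable's axis, 30 degrees (52 mm) apart: 14 mm wide, 2 mm chamfer, 24 mm deep (floor 6 mm above the table).
- hole2 (a point): Mouth of the second hole, where the pin stands at the start (same form).
- hole3 (a point): Mouth of the third hole, one division clockwise of hole 2: the new place of the pin (same form).
- hole4 (a point): Mouth of the fourth hole, one division too far (same form).
- crank: Steel crank, turning about its origin's vertical; x axis along the arm to the handle, 32 mm out. Turning it freely takes about 1.6 N at the handle; it stays where left. Once the lug meets the pin the needed force climbs, 1 N more per 10 N of lug on pin; held still there, the handle pushes back likewise. A firm stop is 15 to 35 N of lug on pin, over 40 N is too hard. About 3 turns in all.
- crank_axis (a point): Point on the crank's axis at the height of the middle of the handle, 108 mm above the table.
- knob_mid (a point): Middle of the crank's upright black handle, a barrel 21 mm across and 38 mm tall (89 to 127 mm above the table) that spins freely on its spindle, 32 mm from the crank's axis. It can be held from above between the fingers without turning the wrist while it is led round in a circle.
- scrub_brush: Wooden scrubbing brush, bystander, lying on the table to the right.
- marker: Pen, bystander, lying on the table to the right.
- conc_small: White bottle with a blue cap, 56 mm wide, 190 mm tall, bystander, standing to the left.
- nozzle (a point): Lower end of the white dosing nozzle, fixed, 124 mm above the table, hanging over the turntable from a thin steel post behind it (at x 0.091, y 0.055 in the unit's frame; 181 mm tall). Keep clear of it.
There are look-alikes about, which are no part of the job. Of the things that look like the stop_pin, the largest one is meant.

How it is judged (in metres and radians):
On the way:
1. the stop pin stands fully home in hole 3, the fingers off it, the lug not yet on it (horizontal distance between stop_pin and hole3 below 0.004 m and height (world z) of stop_pin below 0.01 m and angle between stop_pin's own z axis and vertical below 0.17 rad and contact force between the fingers and stop_pin below 0.1 N and contact force between turntable and stop_pin below 0.5 N), for 0.2 s.
At the end, for the whole second after the job is handed in: The stop pin stands in hole 3 (within 4 mm of the hole's centre, foot no more than 4 mm off its floor, tilted less than 14 degrees), the lug has come from the hole-2 side (within 47 mm of hole 2) and bears on the pin with 8 to 45 N by the worm's self-locking alone, at rest (horizontal distance between stop_pin and hole3 below 0.004 m and height (world z) of stop_pin below 0.01 m and angle between stop_pin's own z axis and vertical below 0.25 rad and contact force between turntable and stop_pin between 8 and 45 N and horizontal distance between lug and hole2 below 0.045 m and angular speed of turntable below 0.02 rad/s); the robot touches nothing.
It fails at once if the lug is forced against the pin with more than 45 N (contact force between turntable and stop_pin above 45 N).
It fails at once if the arm pushes the turntable, its lug or its cup with more than 10 N (contact force between the arm and turntable above 10 N).
It fails at once if the fingers push the turntable, its lug or its cup with more than 10 N (contact force between the fingers and turntable above 10 N).
It fails at once if a bystander (brush, pen or bottle) is moved by more than 30 mm (distance of any of scrub_brush, marker, conc_small from where it was at the start of the episode above 0.03 m).
It also fails if it takes over 72 s, if anything falls off the work surface, if the arm or the gripper's body presses on something with over 40 N, if the wrist force passes 120 N, or if a joint passes its speed limit or range.

## Robot

A 6-joint arm with a two-finger parallel gripper is mounted at the origin on a cart in front of the work surface, level with it; the furniture and walls round the work are solid. World frame = base frame: x ahead of the robot, y to its left, z up, the work surface at z = 0. Lengths are in mm, angles in rad, forces in N, time in s.
With the tool pointing down it reaches from about 275 to 750 mm from the base axis. Payload 10.2 kg.
Tool frame: the origin (TCP) lies at the very end of the fingers, on their centre line; the grasp point (between the pads) lies 19 mm behind it; z points along the fingers, y is the line along which they close (so a half turn about z gives the same grasp; the last joint's range is limited). The gripper opens to 85 mm and grips with 20 to 120 N. Pads are 22 mm wide; open, the fingers measure 114 mm over their backs; the gripper's body (76 mm by 85 mm) begins 54 mm behind the grasp point. The pads swing forward as they close: fully open they stand 13 mm farther back than shut.
Start: joints at [-1.34, 0.313, 1.498, -0, 1.331, -0.223], TCP at [230.14, -471.876, 231.294] pointing down, gripper open.
Joint ranges: [-2.94, 2.94], [-0.97, 2.17], [0.19, 2.56], [-1.23, 4.37], [0.02, 3.11], [-2.88, 2.88]. Speed limits (rad/s): [2.39, 2.39, 3.01, 3.14, 3.14, 3.14].

## Interface

Orientations are given as a unit quaternion [w, x, y, z].
In Python, from rig import ctrl gives the robot as it stands.
- The arm moves only by the tool step_arm, never from a script. Its argument "increments" is a list of rows, each a list of 3 entries, a list of its own where there are three numbers: the shift along the tool's x, y, z in cm, then the turn, a rotation vector about the tool's x, y, z in degrees, then the opening in per cent of the stroke, from 0 (shut) to 100 (fully open). A call has 1 to 8 rows; each row is the pose to reach, as a shift and turn from the pose commanded when the call began, along the tool's axes at that moment; what a row does not reach only later rows make up. A row lasts 1/8 s, in which the tool goes at most 62.5 mm and 10.7 degrees, less where a joint would pass 70% of its speed; a pose out of reach is approached as far as the arm can. A call with a gripper value outside its range is refused whole. The fingers move at their own pace and stop on an object; "squeeze" is the grip in N (left out, the last holds). Time passes only in rows, so rows that repeat a pose let the fingers close. It gives the time, the measured TCP pose, the force, the opening and the grip force at its end, in the units of the state.
- ctrl.sense(): the state, without advancing time (a new reading comes with each control period).
- ctrl.capture(name): name is "side" or "top" or "wrist"; returns a dict with "img" (420x560x3 uint8, red, green, blue), "fx", "fy", "cx", "cy" (pixels), "k1" (the pictures are not rectified: a ray, as slopes to the right and down, at radius r is drawn at 1 + k1 r^2 times it, then the intrinsics apply), "extrinsics" (4x4, takes a point from camera to world coordinates). Camera axes: x right, y down, z forward; pixel columns grow to the right and rows downward; lengths in mm; the calibration is good to about 2 mm. A picture is of the moment at which its call begins. There is no depth.
- ctrl.finish_job(): hands the job in; it is judged then, once.
The state is a dict: "time_s": time; "joints": joint angles; "dq": joint speeds; "tau": joint torques, N m; "eef_pos": TCP position; "ee_rot": TCP orientation; "force": force on the tool from outside, world axes, zero at the start; "wrist_torque": the same for the moment, N m; "grip_width": opening from 0.0 (shut) to 1.0 (fully open); "grip_force": force on a finger pad.
Only numpy, scipy, OpenCV 4.12 (cv2) and the standard library are available. Lean on these libraries where they do the work, as an engineer would, in place of code of your own. Each camera call takes 0.05 s, during which the arm holds its last target. There are 200 camera calls.

## Working session

There is one attempt and no reset: what is moved stays moved. The work goes in short steps, Python scripts to look and compute and a tool call to move; the robot and the scene stay as the last step left them, time stands still between calls to the robot, and variables do not carry over. Pictures are saved under pics/ and viewed, at most 10 in all, crops included, and the job is handed in when it is done.

Besides the shell and the picture viewer there is one more tool, called after ">>>" as a command line: name --argument value ..., lists and objects as JSON in quotes. step_arm: Moves the arm, as the interface text tells. Its arguments: {"type":"object","properties":{"increments":{"type":"array"},"squeeze":{"type":"number"}},"required":["increments"]}

```bash
ls; mkdir -p pics; cat > h.py <<'E'
import numpy as np, cv2
from rig import ctrl
from scipy.spatial.transform import Rotation as R
def cap(n,f=None):
    c=ctrl.capture(n)
    if f: cv2.imwrite('pics/'+f,c['img'][:,:,::-1])
    return c
def ray(c,u,v):
    K=np.array([[c['fx'],0,c['cx']],[0,c['fy'],c['cy']],[0,0,1.]])
    p=cv2.undistortPoints(np.array([[[u,v]]],float),K,np.array([c['k1'],0,0,0.]))[0,0]
    E=np.array(c['extrinsics']); return E[:3,3],E[:3,:3]@np.array([p[0],p[1],1])
def onz(c,u,v,z):
    o,d=ray(c,u,v); return o+d*(z-o[2])/d[2]
def proj(c,P):
    E=np.array(c['extrinsics']); p=E[:3,:3].T@(np.array(P,float)-E[:3,3]); x=p[:2]/p[2]
    x=x*(1+c['k1']*(x@x)); return np.array([c['fx']*x[0]+c['cx'],c['fy']*x[1]+c['cy']])
E
python3 - <<'E'
from h import *
a=cap('top','top.png');b=cap('side','side.png')
for c in(a,b):print(c['fx'],c['k1'],np.round(c['extrinsics'],2))
print(ctrl.sense())
E
```

```text
pics
521.6730532776662 -0.16379765198572022 [[ 1.00000e-02 -9.80000e-01  1.90000e-01  2.27580e+02]
 [-1.00000e+00 -1.00000e-02 -0.00000e+00  5.68500e+01]
 [ 0.00000e+00 -1.90000e-01 -9.80000e-01  1.65671e+03]
 [ 0.00000e+00  0.00000e+00  0.00000e+00  1.00000e+00]]
422.30859648942345 -0.055782999707325864 [[ 1.0000e+00 -6.0000e-02  4.0000e-02  4.9042e+02]
 [-7.0000e-02 -6.6000e-01  7.5000e-01 -6.8126e+02]
 [-1.0000e-02 -7.5000e-01 -6.6000e-01  7.3545e+02]
 [ 0.0000e+00  0.0000e+00  0.0000e+00  1.0000e+00]]
{'time_s': 0.1, 'joints': array([-1.34042469e+00,  3.13391976e-01,  1.49839131e+00,  2.48402059e-05,
        1.33100296e+00, -2.23419062e-01]), 'dq': array([-0.00207085, -0.00066143, -0.00078155,  0.00122571,  0.00059026,
        0.00137977]), 'tau': array([ 2.10246595e-03, -4.12900686e+01, -2.60143036e+01, -1.65435986e-04,
        2.99885265e-03,  3.10487870e-06]), 'eef_pos': array([ 230.07664267, -471.63234952,  230.78199797]), 'ee_rot': array([-5.96832790e-04,  9.74369984e-01,  2.24950613e-01,  9.98826797e-06]), 'force': array([ 0.31519249, -0.43917958, -1.06049878]), 'wrist_torque': array([-0.0172956 , -0.01808608, -0.03710703]), 'grip_force': 0.0, 'grip_width': 0.9990317526431414}
```

View pics/top.png

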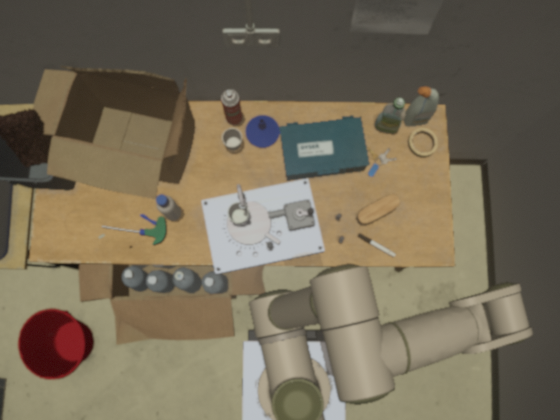

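View pics/side.png

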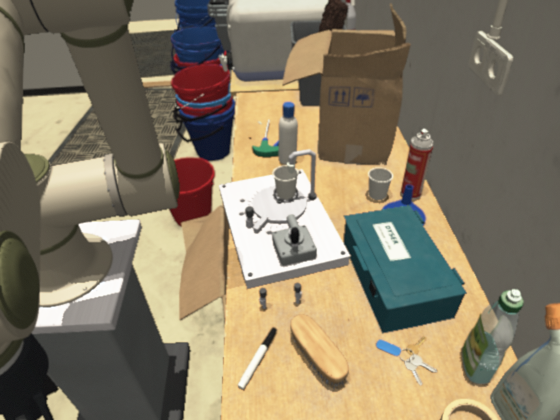

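The top view shows the white plate around (262,225), the turntable at (250,222) and the crank gearbox at (300,213). In the side view the pin's head is at about (250,212), the crank handle at (294,235), and two look-alikes stand on the table at (263,297) and (297,290). Next I measure the plate and make an enlarged crop.

```bash
python3 - <<'E'
from h import *
a=cap('top');b=cap('side')
for c,(u0,v0,u1,v1) in((a,(190,170,340,285)),(b,(205,140,365,290))):
    im=c['img'].astype(int); m=((im.min(2)>150)&(im.max(2)-im.min(2)<40)).astype(np.uint8)
    z=np.zeros_like(m); z[v0:v1,u0:u1]=m[v0:v1,u0:u1]
    z=cv2.morphologyEx(z,cv2.MORPH_OPEN,np.ones((3,3)))
    cs,_=cv2.findContours(z,0,2); k=max(cs,key=cv2.contourArea)[:,0]
    P=np.array([onz(c,u,v,30)[:2] for u,v in k],np.float32)
    print(cv2.minAreaRect(P)); print(np.round(cv2.boxPoints(cv2.minAreaRect(P))))
x=cv2.resize(a['img'][180:275,195:330],None,fx=4,fy=4,interpolation=2)
y=cv2.resize(b['img'][140:285,210:360],None,fx=3.6,fy=3.6,interpolation=2)
cv2.imwrite('pics/c1.png',x[:,:,::-1]);cv2.imwrite('pics/c2.png',y[:,:,::-1])
E
```

```text
((512.6671142578125, 104.3386001586914), (242.18515014648438, 352.65765380859375), 12.54842758178711)
[[356. 250.]
 [433. -94.]
 [669. -41.]
 [593. 303.]]
((511.76849365234375, 100.06985473632812), (243.4386749267578, 352.5252685546875), 12.335370063781738)
[[355. 246.]
 [431. -98.]
 [668. -46.]
 [593. 298.]]
```

View pics/c2.png

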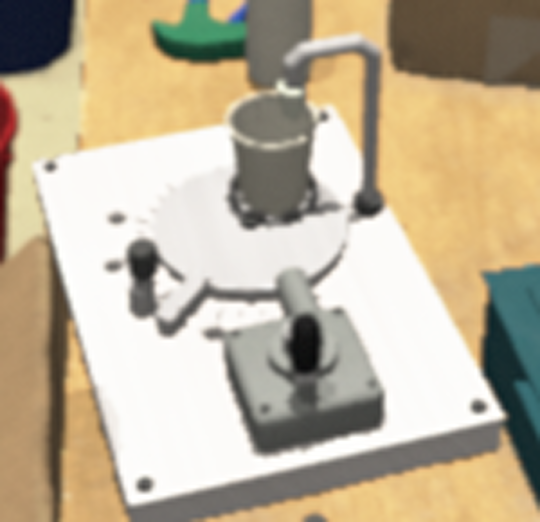

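View pics/c1.png

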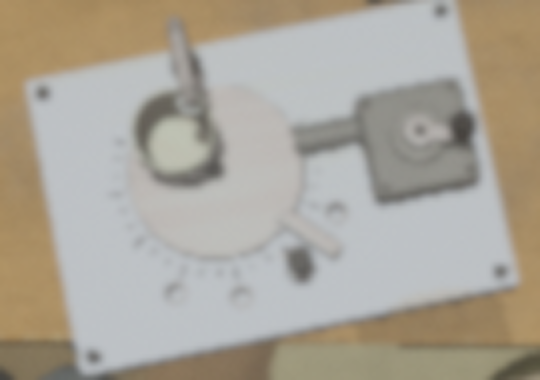

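The crops give the layout. In c1 the holes are at hole1 (336,210), hole3 (240,295) and hole4 (175,293), with the pin head at (300,262), the lug running (290,220)→(335,248), the crank axis at (420,130) and the handle at (460,127). In c2 the pin head is at (143,255), the handle at (305,340), and holes 3 and 4 at (113,266) and (117,217).

```bash
python3 - <<'E'
from h import *
a=cap('top');b=cap('side')
T=lambda x,y:(195+x/4,180+y/4); S=lambda x,y:(210+x/3.6,140+y/3.6)
def tri(p,q):
    o1,d1=ray(a,*p);o2,d2=ray(b,*q);d1/=np.linalg.norm(d1);d2/=np.linalg.norm(d2)
    A=np.c_[d1,-d2];t=np.linalg.lstsq(A,o2-o1,rcond=None)[0];p1=o1+d1*t[0];p2=o2+d2*t[1]
    return np.round((p1+p2)/2),np.round(np.linalg.norm(p1-p2),1)
print('head',tri(T(300,260),S(143,255))); print('knob',tri(T(460,125),S(305,340)))
for n,t,s in(('h1',(336,210),(215,332)),('h3',(240,295),(113,266)),('h4',(175,293),(117,217))):
    print(n,onz(a,*T(*t),30).round(),onz(b,*S(*s),30).round())
print('head z80',onz(a,*T(300,255),82).round(),onz(b,*S(143,247),82).round())
yaw=np.radians(12.45);c,s=np.cos(yaw),np.sin(yaw);Rm=np.array([[c,-s],[s,c]])
O=np.array([512.2,102.2])-Rm@[-15,10];A=O+Rm@[0,50];K=O+Rm@[-10,-110];print(O,A,K)
for n,t,s_ in(('h1',(336,210),(215,332)),('h3',(240,295),(113,266)),('h4',(175,293),(117,217))):
    for P in(onz(a,*T(*t),30),onz(b,*S(*s_),30)):
        d=P[:2]-A;print(n,np.hypot(*d).round(1),np.degrees(np.arctan2(d[1],d[0])).round(1))
s=ctrl.sense();W=cap('wrist','w0.png');E=np.array(W['extrinsics']);q=s['ee_rot'];r=R.from_quat([*q[1:],q[0]]).as_matrix()
print('tool axes',r.round(3)); print('cam in tool',(r.T@(E[:3,3]-s['eef_pos'])).round(1),(r.T@E[:3,:3]).round(2),W['fx'])
E
```

```text
head (array([444.,  78.,  74.]), np.float64(3.2))
knob (array([543., -43., 106.]), np.float64(0.4))
h1 [489.  50.  30.] [491.  46.  30.]
h3 [421. 125.  30.] [422. 118.  30.]
h4 [422. 176.  30.] [424. 172.  30.]
head z80 [446.  77.  82.] [447.  77.  82.]
[529.00314324  95.66896814] [518.22376561 144.49319387] [542.95292889 -13.90020398]
h1 98.9 -107.3
h1 102.1 -105.7
h3 99.5 -168.6
h3 99.7 -164.8
h4 101.5 162.0
h4 97.7 163.8
tool axes [[ 0.899  0.438 -0.   ]
 [ 0.438 -0.899  0.   ]
 [ 0.    -0.    -1.   ]]
cam in tool [  73.1   -0.6 -142.2] [[ 0.   -0.96 -0.29]
 [ 1.    0.    0.  ]
 [-0.   -0.29  0.96]] 346.5097938482698
```

>>> step_arm --increments '[[[2,-1.8,0],[0,0,0],60],[[6,-5.5,0],[0,0,0],60],[[10,-9.2,0],[0,0,0],60],[[14,-12.9,0],[0,0,0],60],[[18,-16.6,1],[0,0,0],60],[[22,-20.3,2],[0,0,0],60],[[26,-23.9,3],[0,0,0],60],[[30,-27.5,4],[0,0,0],60]]'

```text
time_s: 1.35
eef_pos: [379.6, -91.6, 191.2]
ee_rot: [0.0, 0.974, 0.225, 0.0]
force: [0.7, -1.0, -0.3]
grip_width: 0.6
grip_force: 0.0
```

>>> step_arm --increments '[[[4,-3.7,1],[0,0,0],60],[[8,-7.4,1],[0,0,0],60],[[11.5,-10.7,1],[0,0,0],60],[[13,-12,1],[0,0,0],60],[[13.5,-12.4,1.1],[0,0,0],60],[[13.5,-12.4,1.1],[0,0,0],60],[[13.5,-12.4,1.1],[0,0,0],60]]'

```text
time_s: 2.22
eef_pos: [446.0, 76.6, 180.3]
ee_rot: [0.0, 0.974, 0.224, -0.0]
force: [0.6, 0.1, 0.0]
grip_width: 0.603
grip_force: 0.0
```

```bash
python3 - <<'E'
from h import *
s=ctrl.sense();print(s['eef_pos'].round(1),s['force'],s['time_s'],s['joints'].round(2))
W=cap('wrist','w1.png')
for P in((445.6,75.8,86),(420.9,121.3,30),(421,175,30)):print(proj(W,P).round())
E
```

```text
[446.   76.6 180.3] [0.59556483 0.10514145 0.00952896] 2.225 [-0.09  0.2   1.78 -0.    1.16  1.03]
[282. 209.]
[223. 192.]
[166. 166.]
```

View pics/w1.png

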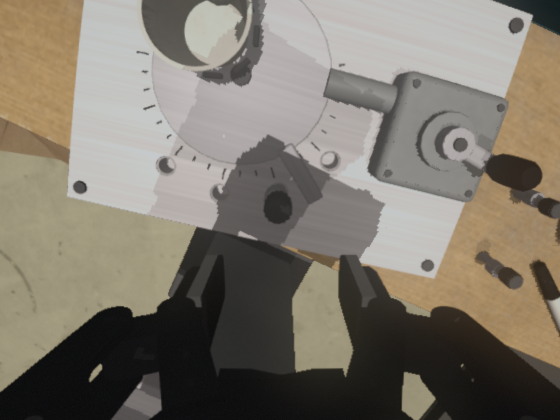

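The wrist view shows the pin head at (277,206), hole 3 at (219,191), hole 4 at (166,166), hole 1 at (330,159), the crank axis at (459,144) and the handle top near (515,172). All of these are within about 5 px of prediction.

```bash
python3 - <<'E'
from h import *
W=cap('wrist')
im=W['img'].astype(int)
g=im.max(2);m=(g<42).astype(np.uint8);m[:,:255]=0;m[:,300:]=0;m[:185]=0;m[232:]=0
n,l,st,ce=cv2.connectedComponentsWithStats(m);i=1+st[1:,4].argmax();print(st[i],ce[i])
u,v=ce[i];print('head',onz(W,u,v,80).round(1),onz(W,u,st[i][1]+st[i][2]/2,86).round(1))
H={}
for n,(u,v) in dict(h1=(330,159),h3=(219,191),h4=(166,166)).items():
    roi=g[v-14:v+15,u-14:u+15];H[n]=onz(W,u,v,30);print(n,H[n].round(1))
# circle centre from h1,h3,h4 (r=100)
from scipy.optimize import least_squares
f=lambda p:np.concatenate([p[:2]+100*np.array([np.cos(p[2]-t),np.sin(p[2]-t)])-H[k][:2] for k,t in(('h1',0),('h3',np.pi/3),('h4',np.pi/2))])
r=least_squares(f,[518,144,-1.86]);p=r.x;print(p,r.fun.round(1))
for k in range(4):t=p[2]-k*np.pi/6;print(k+1,(p[:2]+100*np.array([np.cos(t),np.sin(t)])).round(1))
print('crank axis top ~?',[onz(W,459,144,z).round(1) for z in(75,85)],'knob top',onz(W,512,170,127).round(1))
x=cv2.resize(W['img'][130:240,140:360],None,fx=3.6,fy=3.6,interpolation=2);cv2.imwrite('pics/w1c.png',x[:,:,::-1])
E
```

```text
Traceback (most recent call last):
ValueError: attempt to get argmax of an empty sequence
```

```bash
python3 - <<'E'
from h import *
W=cap('wrist')
x=cv2.resize(W['img'][130:240,140:360],None,fx=3.6,fy=3.6,interpolation=2);cv2.imwrite('pics/w1c.png',x[:,:,::-1])
g=W['img'].max(2);print(g[195:228:3,260:296:3])
H={}
for n,(u,v) in dict(h1=(330,159),h3=(219,191),h4=(166,166)).items():
    H[n]=onz(W,u,v,30);print(n,H[n].round(1))
from scipy.optimize import least_squares
f=lambda p:np.concatenate([p[:2]+100*np.array([np.cos(p[2]-t),np.sin(p[2]-t)])-H[k][:2] for k,t in(('h1',0),('h3',np.pi/3),('h4',np.pi/2))])
r=least_squares(f,[518,144,-1.86]);p=r.x;print(p,r.fun.round(1))
for k in range(4):t=p[2]-k*np.pi/6;print(k+1,(p[:2]+100*np.array([np.cos(t),np.sin(t)])).round(1))
print('head',onz(W,277,205,86).round(1),'knob top',onz(W,512,170,127).round(1))
E
```

```text
[[95 94 70 50 46 45 44 46 45 61 94 95]
 [95 91 62 45 46 46 46 46 45 46 67 93]
 [93 88 45 46 47 47 47 47 47 44 54 92]
 [95 87 45 46 47 46 47 47 46 47 47 92]
 [95 80 46 46 46 45 46 54 53 55 49 90]
 [94 75 45 45 45 46 45 49 55 55 50 90]
 [95 91 45 44 44 45 45 45 47 55 51 93]
 [93 92 48 44 45 45 45 45 46 45 80 93]
 [92 91 90 46 45 44 45 44 45 52 92 95]
 [91 92 92 87 62 46 45 48 58 92 93 94]
 [92 91 90 91 90 90 90 91 91 91 90 91]]
h1 [487.7  51.2  30. ]
h3 [420.6 125.   30. ]
h4 [421. 175.  30.]
[517.13074292 146.86810389  -1.86557822] [ 0.4 -0.  -0.8 -0.8  0.5  0.9]
1 [488.1  51.2]
2 [444.1  78.5]
3 [419.7 124.2]
4 [421.4 175.9]
head [446.6  80.7  86. ] knob top [538.4 -30.  127. ]
```

View pics/w1c.png

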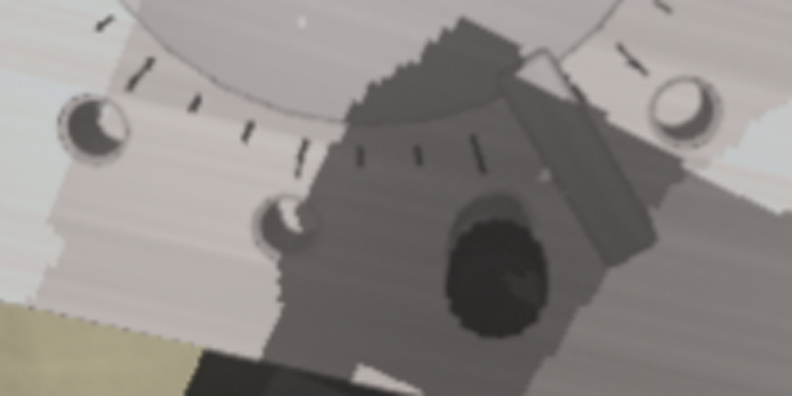

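In the crop, hole 3 is at (285,226), hole 4 at (93,129), hole 1 at (686,110) and the head's top face at about (497,286). The lug lies clear to the right of the pin.

```bash
python3 - <<'E'
from h import *
from scipy.optimize import least_squares
W=cap('wrist');q=lambda u,v:(140+(u+.5)/3.6-.5,130+(v+.5)/3.6-.5)
H={k:onz(W,*q(*c),30) for k,c in dict(h1=(686,110),h3=(285,226),h4=(93,129)).items()}
f=lambda p:np.concatenate([p[:2]+100*np.array([np.cos(p[2]-t),np.sin(p[2]-t)])-H[k][:2] for k,t in(('h1',0),('h3',np.pi/3),('h4',np.pi/2))])
r=least_squares(f,[518,144,-1.86]);p=r.x;print(p,r.fun.round(1))
for k in range(4):t=p[2]-k*np.pi/6;print(k+1,(p[:2]+100*np.array([np.cos(t),np.sin(t)])).round(1))
print('head',onz(W,*q(497,286),86).round(1))
r3=np.array([[.899,.438,0],[.438,-.899,0],[0,0,-1]])
print('head in tool',(r3.T@(onz(W,*q(497,286),86)-ctrl.sense()['eef_pos'])).round(1))
E
```

```text
[516.78322325 146.22061242  -1.87391619] [ 0.   0.1 -0.1 -0.4  0.1  0.3]
1 [486.9  50.8]
2 [443.2  78.5]
3 [419.2 124.4]
4 [421.3 176.1]
head [444.1  79.   86. ]
head in tool [-0.9 -2.7 94.4]
```

>>> step_arm --increments '[[[-0.1,-0.25,3],[0,0,0],60],[[-0.1,-0.25,7],[0,0,0],60],[[-0.1,-0.25,10.5],[0,0,0],60],[[-0.1,-0.25,12.2],[0,0,0],60],[[-0.1,-0.25,12.5],[0,0,0],60],[[-0.1,-0.25,12.5],[0,0,0],25],[[-0.1,-0.25,12.5],[0,0,0],10],[[-0.1,-0.25,12.5],[0,0,0],10]]' --squeeze 40

```text
time_s: 3.42
eef_pos: [444.9, 79.1, 56.2]
ee_rot: [0.0, 0.974, 0.225, 0.001]
force: [-0.4, -0.6, 5.3]
grip_width: 0.221
grip_force: 39.2
```

>>> step_arm --increments '[[[0,0,0],[0,0,0],10],[[0,0,0],[0,0,0],10]]'

```text
time_s: 3.68
eef_pos: [444.9, 79.1, 56.1]
ee_rot: [0.0, 0.974, 0.225, 0.001]
force: [-0.3, -0.4, 6.1]
grip_width: 0.218
grip_force: 39.4
```

>>> step_arm --increments '[[[0,0,-1],[0,0,0],10],[[0,0,-3],[0,0,0],10],[[0,0,-4.5],[0,0,0],10],[[0,-1,-4.5],[0,0,0],10],[[-0.1,-3.2,-4.5],[0,0,0],10],[[-0.15,-4.7,-4.5],[0,0,0],10],[[-0.15,-5.2,-4.5],[0,0,0],10],[[-0.15,-5.2,-4.5],[0,0,0],10]]'

```text
time_s: 4.68
eef_pos: [420.0, 125.5, 100.2]
ee_rot: [0.0, 0.974, 0.225, -0.0]
force: [-0.9, -0.2, -1.9]
grip_width: 0.218
grip_force: 39.4
```

```bash
python3 - <<'E'
from h import *
s=ctrl.sense();print(s['eef_pos'].round(1),s['force'].round(2))
W=cap('wrist');print(proj(W,(419.2,124.4,30)),proj(W,(419.2+1,124.4,51)))
x=cv2.resize(W['img'][130:330,180:380],None,fx=3,fy=3,interpolation=2);cv2.imwrite('pics/w2c.png',x[:,:,::-1])
E
```

```text
[420.  125.5 100.2] [-0.86 -0.19 -1.91]
[282.65955149 220.72850645] [283.57323878 231.0588538 ]
```

View pics/w2c.png

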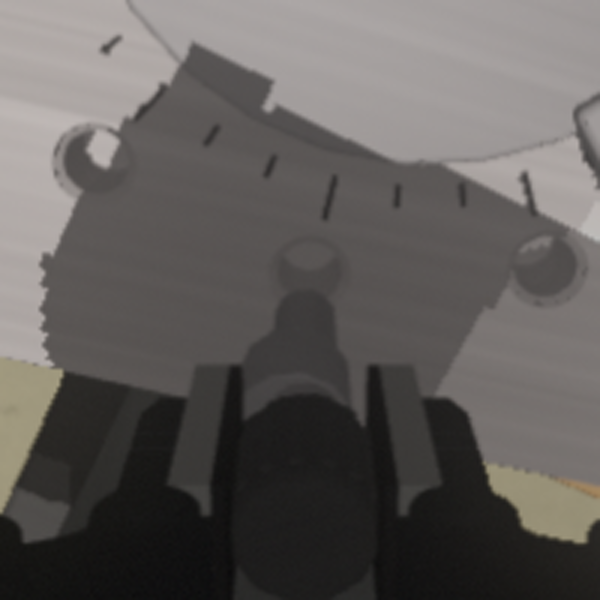

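The image shows hole 3 at crop (310,272), with the shank foot just below it, laterally aligned and roughly 1 mm too far back. I nudge it and lower.

>>> step_arm --increments '[[[0.1,0.05,0.5],[0,0,0],10],[[0.1,0.05,1.2],[0,0,0],10],[[0.1,0.05,1.8],[0,0,0],10],[[0.1,0.05,2.1],[0,0,0],10],[[0.1,0.05,2.4],[0,0,0],10],[[0.1,0.05,2.6],[0,0,0],10],[[0.1,0.05,2.6],[0,0,0],10]]'

```text
time_s: 5.6
eef_pos: [421.2, 125.3, 74.2]
ee_rot: [-0.0, 0.974, 0.225, -0.0]
force: [-0.5, 0.1, -2.0]
grip_width: 0.222
grip_force: 39.4
```

>>> step_arm --increments '[[[0,0,0.6],[0,0,0],10],[[0,0,1.2],[0,0,0],10],[[0,0,1.5],[0,0,0],10],[[0,0,1.7],[0,0,0],10],[[0,0,1.8],[0,0,0],10],[[0,0,1.8],[0,0,0],10]]'

```text
time_s: 6.35
eef_pos: [421.3, 125.3, 56.4]
ee_rot: [0.0, 0.974, 0.225, 0.0]
force: [-0.7, -0.2, -1.4]
grip_width: 0.214
grip_force: 39.4
```

>>> step_arm --increments '[[[0,0,0.1],[0,0,0],10],[[0,0,0.1],[0,0,0],10],[[0,0,0.1],[0,0,0],30],[[0,0,0.1],[0,0,0],50],[[0,0,0],[0,0,0],50],[[0,0,-2],[0,0,0],50],[[0,0,-5],[0,0,0],50],[[0,0,-9],[0,0,0],50]]'

```text
time_s: 7.35
eef_pos: [420.7, 125.3, 146.9]
ee_rot: [-0.0, 0.974, 0.225, -0.001]
force: [-0.0, -0.4, 0.0]
grip_width: 0.499
grip_force: 0.0
```

>>> step_arm --increments '[[[0,0,-3],[0,0,0],60],[[0,0,-3.4],[0,0,0],60],[[0,0,-3.4],[0,0,0],60]]'

```text
time_s: 7.72
eef_pos: [420.8, 125.3, 179.5]
ee_rot: [-0.0, 0.974, 0.225, -0.0]
force: [-0.4, -0.3, 0.3]
grip_width: 0.599
grip_force: 0.0
```

```bash
python3 - <<'E'
from h import *
s=ctrl.sense();print(s['eef_pos'].round(1),s['force'].round(2))
W=cap('wrist','w3.png');print(proj(W,(419.2,124.4,30)),proj(W,(419.2,124.4,86)),proj(W,(419.2,124.4,61)))
A=np.array([516.8,146.2]);yaw=np.radians(12.45);c,s_=np.cos(yaw),np.sin(yaw);K=A+np.array([[c,-s_],[s_,c]])@[-10,-160];print('crank',K,proj(W,(*K,75)))
E
```

```text
[420.8 125.3 179.5] [-0.35 -0.26  0.29]
[281.71567152 191.07278091] [281.84443841 210.66147706] [281.78070591 200.95922308]
crank [541.52916328 -12.19339785] [522.5889522  140.97767307]
```

View pics/w3.png

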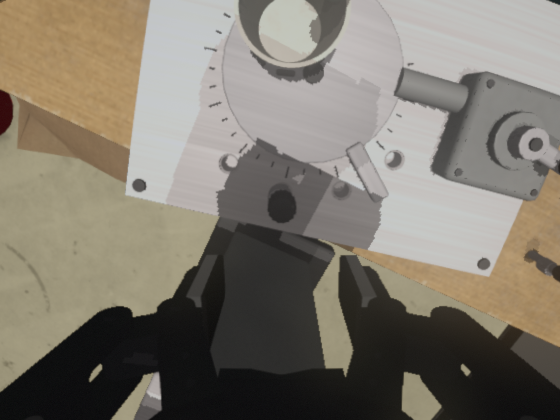

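The pin head is at (282,205), where a fully seated pin in hole 3 should appear. The lug at (367,170) is clear of it, and the crank axis is at about (535,143). Next I go above the handle.

>>> step_arm --increments '[[[0.5,3,-0.5],[0,0,0],60],[[1.1,7,-1.5],[0,0,0],60],[[1.9,11.5,-1.5],[0,0,0],60],[[2.6,16,-1.5],[0,0,0],60],[[3.2,19,-1.5],[0,0,0],60],[[3.4,20.4,-1.5],[0,0,0],60],[[3.4,20.4,-1.5],[0,0,0],60],[[3.4,20.4,-1.5],[0,0,0],60]]'

```text
time_s: 8.78
eef_pos: [540.6, -42.2, 195.1]
ee_rot: [-0.0, 0.974, 0.225, -0.0]
force: [0.5, 0.3, 0.5]
grip_width: 0.599
grip_force: 0.0
```

```bash
python3 - <<'E'
from h import *
s=ctrl.sense();print(s['eef_pos'].round(1),s['force'].round(2))
W=cap('wrist','w4.png')
for P in((543,-43,127),(543,-43,89),(541.5,-12.2,88),(543,-14,88)):print(P,proj(W,P).round(1))
x=cv2.resize(W['img'][80:280,180:380],None,fx=3,fy=3,interpolation=2);cv2.imwrite('pics/w4c.png',x[:,:,::-1])
E
```

```text
[540.6 -42.2 195.1] [0.51 0.32 0.53]
(543, -43, 127) [284.6 217.4]
(543, -43, 89) [284.2 201. ]
(541.5, -12.2, 88) [245.8 184.7]
(543, -14, 88) [248.9 184. ]
```

View pics/w4c.png

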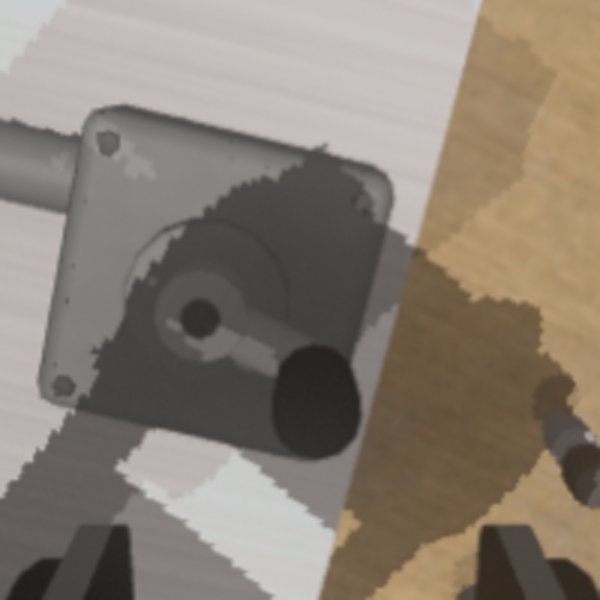

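The handle top is at crop (317,413), which gives about (543,-44) mm. The crank screw is at (200,318), giving an axis at about (541.7,-12) and a radius of about 32. Now I grip the handle.

>>> step_arm --increments '[[[0.15,0.24,3],[0,0,0],50],[[0.15,0.24,7],[0,0,0],50],[[0.15,0.24,9.2],[0,0,0],50],[[0.15,0.24,9.9],[0,0,0],50],[[0.15,0.24,9.9],[0,0,0],50],[[0.15,0.24,9.9],[0,0,0],15],[[0.15,0.24,9.9],[0,0,0],15],[[0.15,0.24,9.9],[0,0,0],15]]' --squeeze 30

```text
time_s: 9.82
eef_pos: [544.0, -44.4, 97.4]
ee_rot: [0.0, 0.974, 0.225, 0.001]
force: [-1.3, 2.3, 6.7]
grip_width: 0.225
grip_force: 29.4
```

```bash
python3 - <<'E'
from h import *
s=ctrl.sense();print(s['eef_pos'].round(1),s['force'].round(2),s['grip_width'],s['grip_force'])
# tool-frame circle rows: clockwise from above; start angle of knob about axis
c=np.array([541.7,-12.0]);k=np.array([543.0,-43.9]);r3=np.array([[.899,.438],[.438,-.899]])
t0=np.arctan2(*(k-c)[::-1])
for i in range(0,33):
    t=t0-i*np.pi/8;w=c+32*np.array([np.cos(t),np.sin(t)])-(c+32*np.array([np.cos(t0),np.sin(t0)]))
    if i<=16:print(i,(r3.T@w/10).round(2).tolist())
E
```

```text
[544.  -44.4  97.4] [-1.33  2.31  6.66] 0.22530108258635023 29.367786195507506
0 [0.0, 0.0]
1 [-1.02, -0.71]
2 [-1.7, -1.77]
3 [-1.92, -3.0]
4 [-1.65, -4.21]
5 [-0.93, -5.24]
6 [0.12, -5.91]
7 [1.35, -6.13]
8 [2.57, -5.86]
9 [3.59, -5.15]
10 [4.26, -4.1]
11 [4.48, -2.87]
12 [4.21, -1.65]
13 [3.5, -0.62]
14 [2.45, 0.05]
15 [1.22, 0.27]
16 [0.0, 0.0]
```

>>> step_arm --increments '[[[-1.02,-0.71,0],[0,0,0],15],[[-1.7,-1.77,0],[0,0,0],15],[[-1.92,-3.0,0],[0,0,0],15],[[-1.65,-4.21,0],[0,0,0],15],[[-0.93,-5.24,0],[0,0,0],15],[[0.12,-5.91,0],[0,0,0],15],[[1.35,-6.13,0],[0,0,0],15],[[2.57,-5.86,0],[0,0,0],15]]'

```text
time_s: 10.82
eef_pos: [541.4, 19.9, 97.4]
ee_rot: [0.0, 0.974, 0.225, 0.0]
force: [-2.4, -4.1, 7.5]
grip_width: 0.227
grip_force: 30.0
```

```bash
python3 - <<'E'
from h import *
s=ctrl.sense();print(s['eef_pos'].round(1),s['force'].round(2),s['grip_width'],s['grip_force'])
E
```

```text
[541.4  19.9  97.4] [-2.44 -4.08  7.54] 0.22707821000465567 29.973813991746283
```

>>> step_arm --increments '[[[1.02,0.71,0],[0,0,0],15],[[1.7,1.77,0],[0,0,0],15],[[1.92,3.0,0],[0,0,0],15],[[1.65,4.21,0],[0,0,0],15],[[0.93,5.24,0],[0,0,0],15],[[-0.12,5.91,0],[0,0,0],15],[[-1.35,6.13,0],[0,0,0],15],[[-2.57,5.86,0],[0,0,0],15]]'

```text
time_s: 11.82
eef_pos: [544.0, -44.5, 97.4]
ee_rot: [0.0, 0.974, 0.225, 0.001]
force: [1.3, 8.2, 7.5]
grip_width: 0.227
grip_force: 30.1
```

```bash
python3 - <<'E'
from h import *
s=ctrl.sense();print(s['eef_pos'].round(1),s['force'].round(2))
b=cap('side');x=cv2.resize(b['img'][140:285,210:360],None,fx=3.6,fy=3.6,interpolation=2);cv2.imwrite('pics/c3.png',x[:,:,::-1])
E
```

```text
[544.  -44.5  97.4] [1.29 8.24 7.52]
```

View pics/c3.png

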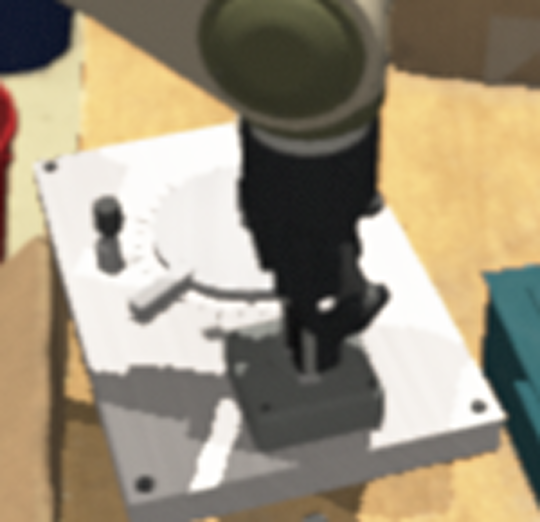

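The crop shows the pin standing in hole 3 at (108,235) and the lug tip at about (140,305), still well short of it. From here I use numbers only.

```bash
python3 - <<'E'
from h import *
s=ctrl.sense();W=cap('wrist');E=np.array(W['extrinsics']);q=s['ee_rot'];r=R.from_quat([*q[1:],q[0]]).as_matrix()
T=np.eye(4);T[:3,:3]=r;T[:3,3]=s['eef_pos'];X=np.linalg.inv(T)@E
T2=T.copy();T2[:3,3]=[446,76.6,180.3];W['extrinsics']=T2@X
A=np.array([516.8,146.2])
def ang(c,u,v,z):
    P=onz(c,u,v,z)[:2]-A;return np.hypot(*P).round(1),np.degrees(np.arctan2(P[1],P[0])).round(1)
for u,v in((632,250),(524,62),(578,160)):print('start',ang(W,140+u/3.6,130+v/3.6,48))
b=cap('side')
for u,v in((140,303),(150,300)):print('now',ang(b,210+u/3.6,140+v/3.6,48))
for u,v in((170,316),(176,313)):print('start side',ang(b,210+u/3.6,140+v/3.6,48))
E
```

```text
start (np.float64(115.0), np.float64(-122.8))
start (np.float64(65.5), np.float64(-122.1))
start (np.float64(90.5), np.float64(-122.8))
now (np.float64(114.5), np.float64(-130.7))
now (np.float64(108.5), np.float64(-128.9))
start side (np.float64(115.0), np.float64(-118.6))
start side (np.float64(110.9), np.float64(-117.4))
```

>>> step_arm --increments '[[[-1.02,-0.71,0],[0,0,0],15],[[-1.7,-1.77,0],[0,0,0],15],[[-1.92,-3.0,0],[0,0,0],15],[[-1.65,-4.21,0],[0,0,0],15],[[-0.93,-5.24,0],[0,0,0],15],[[0.12,-5.91,0],[0,0,0],15],[[1.35,-6.13,0],[0,0,0],15],[[2.57,-5.86,0],[0,0,0],15]]'

```text
time_s: 12.98
eef_pos: [541.4, 19.9, 97.4]
ee_rot: [0.0, 0.974, 0.225, 0.0]
force: [-1.6, -4.9, 8.5]
grip_width: 0.231
grip_force: 30.1
```

>>> step_arm --increments '[[[1.02,0.71,0],[0,0,0],15],[[1.7,1.77,0],[0,0,0],15],[[1.92,3.0,0],[0,0,0],15],[[1.65,4.21,0],[0,0,0],15],[[0.93,5.24,0],[0,0,0],15],[[-0.12,5.91,0],[0,0,0],15],[[-1.35,6.13,0],[0,0,0],15],[[-2.57,5.86,0],[0,0,0],15]]'

```text
time_s: 13.98
eef_pos: [544.1, -44.6, 97.4]
ee_rot: [0.0, 0.974, 0.225, 0.001]
force: [0.9, 7.3, 7.6]
grip_width: 0.228
grip_force: 30.2
```

>>> step_arm --increments '[[[-1.02,-0.71,0],[0,0,0],15],[[-1.7,-1.77,0],[0,0,0],15],[[-1.92,-3.0,0],[0,0,0],15],[[-1.65,-4.21,0],[0,0,0],15],[[-0.93,-5.24,0],[0,0,0],15],[[0.12,-5.91,0],[0,0,0],15],[[1.35,-6.13,0],[0,0,0],15],[[2.57,-5.86,0],[0,0,0],15]]'

```text
time_s: 14.98
eef_pos: [541.4, 19.9, 97.4]
ee_rot: [0.0, 0.974, 0.225, 0.0]
force: [-1.7, -3.2, 7.9]
grip_width: 0.227
grip_force: 30.2
```

>>> step_arm --increments '[[[0,0,0],[0,0,0],15],[[0,0,0],[0,0,0],15],[[0,0,0],[0,0,0],15]]'

```text
time_s: 15.35
eef_pos: [541.8, 19.7, 97.5]
ee_rot: [0.0, 0.974, 0.225, 0.001]
force: [1.6, 2.7, 8.5]
grip_width: 0.228
grip_force: 30.2
```

```bash
cat > circ.py <<'E'
import sys
from h import *
# python circ.py phi0 step n : tool-frame (cm) rows relative to phi0, phi in crank deg past the 2.5-turn point; tangential force now
t=lambda p:np.radians(87.67-p);r3=np.array([[.899,.438],[.438,-.899]])
def pt(p):return 32*np.array([np.cos(t(p)),np.sin(t(p))])
p0,st,n=map(float,sys.argv[1:])
for i in range(1,int(n)+1):print(p0+i*st,(r3.T@(pt(p0+i*st)-pt(p0))/10).round(2).tolist())
s=ctrl.sense();c=s['eef_pos'][:2]-[541.7,-12];a=np.degrees(np.arctan2(c[1],c[0]));u=c/np.hypot(*c);tg=np.array([u[1],-u[0]])
print('actual phi',round(87.67-a,2),'r',np.hypot(*c).round(2),'F along cw',(s['force'][:2]@tg).round(2),'radial out',(s['force'][:2]@u).round(2))
E
python3 circ.py 0 11.25 8
```

```text
11.25 [0.52, 0.35]
22.5 [0.96, 0.8]
33.75 [1.31, 1.32]
45.0 [1.55, 1.9]
56.25 [1.67, 2.51]
67.5 [1.67, 3.14]
78.75 [1.54, 3.76]
90.0 [1.3, 4.33]
actual phi -2.09 r 31.71 F along cw 1.59 radial out 2.71
```

>>> step_arm --increments '[[[0.52,0.35,0],[0,0,0],15],[[0.96,0.8,0],[0,0,0],15],[[1.31,1.32,0],[0,0,0],15],[[1.55,1.9,0],[0,0,0],15],[[1.67,2.51,0],[0,0,0],15],[[1.67,3.14,0],[0,0,0],15]]'

```text
time_s: 16.1
eef_pos: [572.4, -0.3, 97.8]
ee_rot: [0.0, 0.974, 0.225, 0.004]
force: [12.1, 6.9, 2.6]
grip_width: 0.228
grip_force: 29.7
```

```bash
python3 circ.py 67.5 5.625 8
```

```text
73.125 [-0.05, 0.31]
78.75 [-0.12, 0.61]
84.375 [-0.23, 0.91]
90.0 [-0.37, 1.19]
95.625 [-0.53, 1.46]
101.25 [-0.72, 1.71]
106.875 [-0.93, 1.95]
112.5 [-1.16, 2.16]
actual phi 66.88 r 32.87 F along cw -2.19 radial out 13.75
```

>>> step_arm --increments '[[[0.01,0.39,0],[0,0,0],15],[[-0.06,0.69,0],[0,0,0],15],[[-0.17,0.99,0],[0,0,0],15],[[-0.31,1.27,0],[0,0,0],15]]'

```text
time_s: 16.6
eef_pos: [574.9, -14.3, 97.7]
ee_rot: [0.001, 0.974, 0.225, 0.003]
force: [8.7, 1.3, 3.1]
grip_width: 0.233
grip_force: 29.8
```

```bash
sed -i 's/\[541.7,-12\]/[542.8,-12.35]/' circ.py; python3 circ.py 90 5.625 8
```

```text
95.625 [-0.16, 0.27]
101.25 [-0.35, 0.52]
106.875 [-0.56, 0.75]
112.5 [-0.8, 0.96]
118.125 [-1.05, 1.15]
123.75 [-1.32, 1.31]
129.375 [-1.6, 1.44]
135.0 [-1.9, 1.55]
actual phi 91.19 r 32.12 F along cw -1.83 radial out 8.57
```

>>> step_arm --increments '[[[-0.12,0.3,0],[0,0,0],15],[[-0.3,0.55,0],[0,0,0],15],[[-0.51,0.78,0],[0,0,0],15]]'

```text
time_s: 16.98
eef_pos: [572.9, -23.8, 97.6]
ee_rot: [0.001, 0.974, 0.225, 0.002]
force: [5.6, -0.1, 5.6]
grip_width: 0.227
grip_force: 30.0
```

```bash
python3 circ.py 106.875 5.625 8
```

```text
112.5 [-0.23, 0.21]
118.125 [-0.49, 0.4]
123.75 [-0.76, 0.56]
129.375 [-1.04, 0.69]
135.0 [-1.34, 0.8]
140.625 [-1.64, 0.87]
146.25 [-1.95, 0.92]
151.875 [-2.27, 0.93]
actual phi 108.51 r 32.22 F along cw -1.88 radial out 5.23
```

Free so far (about 1.9 N drag). I continue in small steps.

>>> step_arm --increments '[[[-0.23,0.21,0],[0,0,0],15],[[-0.49,0.4,0],[0,0,0],15]]'

```text
time_s: 17.23
eef_pos: [570.0, -29.6, 97.5]
ee_rot: [0.001, 0.974, 0.225, 0.002]
force: [3.4, -0.5, 6.0]
grip_width: 0.228
grip_force: 30.1
```

```bash
python3 circ.py 118.125 5.625 4
```

```text
123.75 [-0.27, 0.16]
129.375 [-0.55, 0.29]
135.0 [-0.85, 0.4]
140.625 [-1.16, 0.47]
actual phi 120.08 r 32.21 F along cw -1.42 radial out 3.08
```

>>> step_arm --increments '[[[-0.27,0.16,0],[0,0,0],15],[[-0.55,0.29,0],[0,0,0],15]]'

```text
time_s: 17.48
eef_pos: [566.1, -34.6, 97.5]
ee_rot: [0.001, 0.974, 0.225, 0.001]
force: [2.3, 0.0, 6.8]
grip_width: 0.226
grip_force: 30.2
```

```bash
python3 circ.py 129.375 5.625 4
```

```text
135.0 [-0.3, 0.1]
140.625 [-0.6, 0.18]
146.25 [-0.91, 0.23]
151.875 [-1.23, 0.24]
actual phi 131.38 r 32.18 F along cw -1.61 radial out 1.66
```

>>> step_arm --increments '[[[-0.3,0.1,0],[0,0,0],15],[[-0.6,0.18,0],[0,0,0],15]]'

```text
time_s: 17.73
eef_pos: [561.3, -38.7, 97.5]
ee_rot: [0.001, 0.974, 0.225, 0.001]
force: [1.7, 0.9, 8.1]
grip_width: 0.231
grip_force: 30.2
```

```bash
python3 circ.py 140.625 5.625 4
```

```text
146.25 [-0.31, 0.05]
151.875 [-0.62, 0.06]
157.5 [-0.94, 0.04]
163.125 [-1.25, -0.0]
actual phi 142.68 r 32.18 F along cw -1.91 radial out 0.27
```

>>> step_arm --increments '[[[-0.31,0.05,0],[0,0,0],15],[[-0.62,0.06,0],[0,0,0],15]]'

```text
time_s: 17.98
eef_pos: [555.8, -41.7, 97.5]
ee_rot: [0.001, 0.974, 0.225, 0.001]
force: [1.2, 1.6, 8.5]
grip_width: 0.227
grip_force: 30.3
```

```bash
python3 circ.py 151.875 5.625 4
```

```text
157.5 [-0.31, -0.02]
163.125 [-0.62, -0.06]
168.75 [-0.93, -0.14]
174.375 [-1.22, -0.25]
actual phi 153.8 r 32.14 F along cw -1.75 radial out -0.98
```

>>> step_arm --increments '[[[-0.31,-0.02,0],[0,0,0],15],[[-0.62,-0.06,0],[0,0,0],15]]'

```text
time_s: 18.23
eef_pos: [549.9, -43.7, 97.4]
ee_rot: [0.0, 0.974, 0.225, 0.001]
force: [1.5, 2.7, 8.7]
grip_width: 0.227
grip_force: 30.3
```

```bash
python3 circ.py 163.125 5.625 4
```

```text
168.75 [-0.3, -0.08]
174.375 [-0.6, -0.18]
180.0 [-0.88, -0.32]
185.625 [-1.15, -0.48]
actual phi 164.9 r 32.14 F along cw -2.04 radial out -2.26
```

>>> step_arm --increments '[[[-0.3,-0.08,0],[0,0,0],15],[[-0.6,-0.18,0],[0,0,0],15]]'

```text
time_s: 18.48
eef_pos: [543.7, -44.5, 97.4]
ee_rot: [0.0, 0.974, 0.225, 0.001]
force: [1.5, 5.2, 7.4]
grip_width: 0.225
grip_force: 30.3
```

```bash
python3 circ.py 174.375 5.625 4
```

```text
180.0 [-0.28, -0.14]
185.625 [-0.55, -0.3]
191.25 [-0.8, -0.49]
196.875 [-1.04, -0.7]
actual phi 176.02 r 32.15 F along cw -1.69 radial out -5.11
```

>>> step_arm --increments '[[[-0.27,-0.17,0],[0,0,0],15],[[-0.54,-0.33,0],[0,0,0],15]]'

```text
time_s: 18.73
eef_pos: [537.6, -43.9, 97.4]
ee_rot: [0.0, 0.974, 0.225, 0.001]
force: [2.6, 3.8, 8.8]
grip_width: 0.23
grip_force: 30.2
```

```bash
python3 circ.py 185.625 5.625 4
```

```text
191.25 [-0.25, -0.19]
196.875 [-0.48, -0.4]
202.5 [-0.69, -0.63]
208.125 [-0.88, -0.89]
actual phi 187.1 r 32.01 F along cw -1.99 radial out -4.17
```

>>> step_arm --increments '[[[-0.25,-0.19,0],[0,0,0],15],[[-0.48,-0.4,0],[0,0,0],15]]'

```text
time_s: 18.98
eef_pos: [531.7, -42.4, 97.4]
ee_rot: [0.0, 0.974, 0.225, 0.002]
force: [3.6, 3.0, 6.9]
grip_width: 0.23
grip_force: 30.2
```

```bash
python3 circ.py 196.875 5.625 4
```

```text
202.5 [-0.21, -0.23]
208.125 [-0.4, -0.49]
213.75 [-0.56, -0.76]
219.375 [-0.69, -1.04]
actual phi 197.97 r 32.05 F along cw -2.33 radial out -4.03
```

>>> step_arm --increments '[[[-0.1,-0.11,0],[0,0,0],15],[[-0.2,-0.23,0],[0,0,0],15]]'

```text
time_s: 19.23
eef_pos: [529.1, -41.3, 97.5]
ee_rot: [0.0, 0.974, 0.225, 0.002]
force: [5.3, 4.0, 6.0]
grip_width: 0.228
grip_force: 30.1
```

```bash
python3 circ.py 202.5 5.625 4
```

```text
208.125 [-0.19, -0.25]
213.75 [-0.35, -0.52]
219.375 [-0.48, -0.81]
225.0 [-0.59, -1.1]
actual phi 203.02 r 31.99 F along cw -3.12 radial out -5.88
```

>>> step_arm --increments '[[[-0.05,-0.06,0],[0,0,0],15],[[-0.1,-0.13,0],[0,0,0],15],[[-0.1,-0.13,0],[0,0,0],15]]'

```text
time_s: 19.6
eef_pos: [527.7, -40.6, 97.4]
ee_rot: [0.0, 0.974, 0.225, 0.002]
force: [4.9, 3.6, 7.0]
grip_width: 0.231
grip_force: 30.1
```

```bash
python3 circ.py 205.4 2.8 3
```

```text
208.20000000000002 [-0.09, -0.13]
211.0 [-0.17, -0.26]
213.8 [-0.25, -0.4]
actual phi 205.79 r 31.99 F along cw -2.61 radial out -5.47
```

>>> step_arm --increments '[[[-0.05,-0.07,0],[0,0,0],15],[[-0.09,-0.13,0],[0,0,0],15]]'

```text
time_s: 19.85
eef_pos: [526.5, -39.8, 97.5]
ee_rot: [0.001, 0.974, 0.225, 0.002]
force: [5.4, 3.0, 5.6]
grip_width: 0.226
grip_force: 30.1
```

```bash
python3 circ.py 208.2 2.8 3; python3 - <<'E'
from h import *
F=[]
for i in range(4):
    s=ctrl.sense();F.append(s['force'].round(2));cap('side')
print(F)
E
```

```text
211.0 [-0.08, -0.13]
213.79999999999998 [-0.16, -0.27]
216.6 [-0.23, -0.41]
actual phi 208.35 r 31.97 F along cw -3.13 radial out -5.29
[array([5.39, 2.95, 5.62]), array([4.84, 4.03, 6.34]), array([4.87, 2.83, 6.96]), array([5.3 , 3.97, 5.85])]
```

>>> step_arm --increments '[[[-0.04,-0.07,0],[0,0,0],15],[[-0.08,-0.13,0],[0,0,0],15]]'

```text
time_s: 20.3
eef_pos: [525.3, -39.1, 97.4]
ee_rot: [0.001, 0.974, 0.225, 0.002]
force: [5.5, 2.7, 5.1]
grip_width: 0.229
grip_force: 30.0
```

```bash
cat > avg.py <<'E'
from h import *
V=[]
for i in range(10):
    s=ctrl.sense();c=s['eef_pos'][:2]-[542.8,-12.35];u=c/np.hypot(*c);V.append([s['force'][:2]@[u[1],-u[0]],s['force'][:2]@u,87.67-np.degrees(np.arctan2(c[1],c[0]))%-360]);cap('side')
V=np.array(V);print('tang',V[:,0].round(2),V[:,0].mean().round(2),'rad',V[:,1].mean().round(2),'phi',V[:,2].mean().round(2))
E
python3 avg.py;python3 circ.py 211 2.8 3
```

```text
tang [-3.18 -3.46 -3.28 -2.81 -3.1  -2.73 -3.83 -2.84 -2.66 -3.12] -3.1 rad -5.55 phi 210.92
213.8 [-0.08, -0.14]
216.6 [-0.15, -0.28]
219.4 [-0.21, -0.42]
actual phi 210.94 r 31.95 F along cw -2.79 radial out -5.93
```

>>> step_arm --increments '[[[-0.04,-0.07,0],[0,0,0],15],[[-0.08,-0.14,0],[0,0,0],15]]'

```text
time_s: 21.05
eef_pos: [524.1, -38.2, 97.5]
ee_rot: [0.001, 0.974, 0.225, 0.002]
force: [6.8, 1.5, 5.7]
grip_width: 0.227
grip_force: 30.0
```

```bash
python3 avg.py;python3 circ.py 213.8 1.4 3
```

```text
tang [-4.61 -3.26 -3.33 -2.17 -2.46 -4.93 -3.28 -3.17 -3.87 -2.08] -3.32 rad -6.0 phi 213.61
215.20000000000002 [-0.04, -0.07]
216.60000000000002 [-0.07, -0.14]
218.0 [-0.1, -0.21]
actual phi 213.61 r 31.94 F along cw -3.02 radial out -5.37
```

>>> step_arm --increments '[[[-0.04,-0.07,0],[0,0,0],15],[[-0.07,-0.14,0],[0,0,0],15]]'

```text
time_s: 21.8
eef_pos: [523.0, -37.4, 97.5]
ee_rot: [0.001, 0.974, 0.225, 0.002]
force: [6.9, 2.0, 4.9]
grip_width: 0.227
grip_force: 29.9
```

```bash
python3 avg.py;python3 circ.py 216.6 1.4 4
```

```text
tang [-4.18 -3.82 -3.13 -4.37 -3.19 -3.61 -3.81 -2.82 -3.34 -3.34] -3.56 rad -6.35 phi 216.16
218.0 [-0.03, -0.07]
219.4 [-0.06, -0.14]
220.79999999999998 [-0.09, -0.22]
222.2 [-0.12, -0.29]
actual phi 216.17 r 31.95 F along cw -3.11 radial out -6.14
```

>>> step_arm --increments '[[[-0.03,-0.07,0],[0,0,0],15],[[-0.06,-0.14,0],[0,0,0],15]]'

```text
time_s: 22.55
eef_pos: [521.9, -36.5, 97.5]
ee_rot: [0.001, 0.974, 0.225, 0.003]
force: [7.3, 1.5, 4.0]
grip_width: 0.233
grip_force: 29.9
```

```bash
python3 avg.py;python3 circ.py 219.4 1.4 1
```

```text
tang [-4.55 -3.07 -4.49 -3.96 -2.35 -4.27 -3.8  -5.02 -4.13 -3.99] -3.96 rad -6.14 phi 218.64
220.8 [-0.03, -0.07]
actual phi 218.61 r 31.95 F along cw -4.03 radial out -5.79
```

>>> step_arm --increments '[[[0.05,-0.02,0],[0,0,0],15],[[0.05,-0.02,0],[0,0,0],30],[[0.05,-0.02,0],[0,0,0],50],[[0.05,-0.02,0],[0,0,0],50],[[0.05,-0.02,-1],[0,0,0],50],[[0.05,-0.02,-3],[0,0,0],50],[[0.05,-0.02,-7],[0,0,0],50],[[0.05,-0.02,-11],[0,0,0],50]]'

```text
time_s: 24.05
eef_pos: [520.2, -36.1, 208.1]
ee_rot: [0.0, 0.974, 0.225, 0.0]
force: [0.3, -0.8, 0.8]
grip_width: 0.501
grip_force: 0.0
```

>>> step_arm --increments '[[[0,2,-1],[0,0,0],50],[[0,5,-1],[0,0,0],50],[[0,8,-1],[0,0,0],50],[[0,9,-1],[0,0,0],50],[[0,9,-1],[0,0,0],50],[[0,9,-1],[0,0,0],50]]'

```text
time_s: 24.8
eef_pos: [559.6, -116.2, 216.5]
ee_rot: [-0.0, 0.974, 0.225, -0.0]
force: [0.3, 0.7, 0.6]
grip_width: 0.501
grip_force: 0.0
```

```bash
python3 - <<'E'
from h import *
s=ctrl.sense();print(s['eef_pos'].round(1),s['force'].round(2),s['time_s'])
b=cap('side');a=cap('top')
# dark head blob in side view near hole 3; predicted pixels of the head middle
for c in(a,b):
    p=proj(c,(419.2,124.4,74));im=c['img'].max(2);u,v=p.round().astype(int);m=im[v-9:v+10,u-9:u+10]<70
    yy,xx=np.nonzero(m);print(p.round(1),m.sum(),(xx.mean()+u-9).round(1) if m.any() else None,(yy.mean()+v-9).round(1) if m.any() else None)
# knob: dark blob, side view
p=proj(b,(523,-37,108));u,v=p.round().astype(int);m=b['img'].max(2)[v-14:v+15,u-14:u+15]<45;yy,xx=np.nonzero(m);print('knob',p.round(1),m.sum(),xx.mean()+u-14,yy.mean()+v-14)
E
```

```text
[ 559.6 -116.2  216.5] [0.31 0.67 0.57] 24.8
[254.5 252.5] 0 None None
[238.7 199. ] 36 239.5 200.5
knob [285.  232.2] 87 285.735632183908 234.10344827586206
```

```bash
python3 -c "
from rig import ctrl
print(ctrl.finish_job())"
```

```text
the job is handed in; nothing more can be done
None
```

The stop pin is seated in hole 3, the lug bears on it with an estimated 22–24 N (from the force felt at the crank handle), the gripper is clear of everything, and the job was handed in at about 25 s; no verdict was returned.

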